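# Index the cup carriage under the filling nozzle

### The arm

A 7-joint arm with a two-finger parallel gripper is mounted at the origin on the work surface. World frame = base frame: x ahead of the robot, y to its left, z up, the work surface at z = 0. Lengths are in m, angles in rad, forces in N, time in s.
With the tool pointing down it reaches from about 0.425 to 0.875 m from the base axis. Payload 4.7 kg.
Tool frame: the origin (TCP) lies midway between the tips of the shut fingers; the grasp point (between the pads) lies 19 mm behind it; x points along the fingers, y is the direction in which the jaws open and shut, and the axes are right-handed (so a half turn about x gives the same grasp; the last joint's range is limited). The gripper opens to 87 mm and grips with 3 to 60 N. Pads are 19 mm wide; open, the fingers measure 117 mm over their backs; the gripper's body (75 mm by 190 mm) begins 51 mm behind the grasp point.
Start: joints at [1.348, 0.321, -0.07, 1.45, 0.023, 1.371, -0.057], TCP at [0.152, -0.632, 0.223] pointing down, gripper open.
Joint ranges: [-2.86, 2.86], [-0.3, 2.09], [-1.38, 1.24], [0.06, 2.45], [-1.56, 4.7], [0.09, 2.05], [-2.69, 2.69]. Speed limits (rad/s): [2.57, 2.57, 3.14, 3.14, 3.14, 3.14, 3.14].

### API

Orientations are given as a rotation vector (axis times angle).
In Python, from bench import ctrl gives the robot as it stands. The module is installed in compiled form; this text tells all that it offers.
- The arm moves only by the shell command python3 -m jog 'ROWS' [FORCE]. ROWS is JSON, a list of rows, each an object with "rot": the turn, a rotation vector about the tool's x, y, z in units of 5 degrees (1.0 is 5 degrees), a list of three; "travel": the shift along the tool's x, y, z in units of 0.3 m (1.0 is 0.3 m), a list of three; "jaw": the closure, from -1 (fully open) to 1 (shut), so that 0 is half open. In form: [{"rot": [ax, ay, az], "travel": [tx, ty, tz], "jaw": jaw}, ...]. A call has 1 to 8 rows; each row shifts and turns the commanded pose from where the row before left it, along the tool's axes as they then stand; what a row does not reach is not made up. A row lasts 1/10 s, in which the tool goes at most 50 mm and 8.59 degrees, less where a joint would pass 70% of its speed; a pose out of reach is approached as far as the arm can. A call with a number of a shift or a turn outside -1 to 1 is refused whole. A call with a gripper value outside its range is refused whole. The fingers move at their own pace and stop on an object; FORCE is the grip in N (left out, the last holds). Time passes only in rows, so rows that do not move let the fingers close. It gives the time, the measured TCP pose, the force and the opening at its end, in the units of the state.
- ctrl.get_state(): the state, without advancing time (a new reading comes with each control period).
- ctrl.get_image(name): name is "scene" or "top" or "wrist"; returns the picture (480x640x3 uint8, red, green, blue); there is no depth.
- ctrl.camera_model(name): a dict with "mtx" (3x3 intrinsics, pixels), "extrinsics" (4x4, takes a point from world to camera coordinates); the wrist camera has in their place "hand_eye" (4x4, takes a point from camera to tool coordinates, whose origin is the TCP and whose axes are the tool frame's). Camera axes: x right, y up, looking along -z (the intrinsics and any distortion apply to the point x, -y, -z); pixel columns grow to the right and rows downward; lengths in m; the calibration is good to about 2 mm. The wrist camera is an equidistant fisheye: a pixel r from the principal point sees the ray r / f radians off the axis. A picture is of the moment at which its call begins: read the wrist's pose just before it. camera_model takes no time and is no camera call.
- ctrl.close_job(): hands the job in, once; it reports no verdict.
The state is a dict: "time": time; "joint_positions": joint angles; "qd": joint speeds; "joint_torque": joint torques, N m; "position": TCP position; "tool_rot": TCP orientation; "ft_force": force on the tool from outside, world axes, zero at the start; "torque": the same for the moment, N m; "grip_width": opening from 0.0 (shut) to 1.0 (fully open).
Only numpy, scipy, OpenCV 4.12 (cv2) and the standard library are available. Lean on these libraries where they do the work, as an engineer would, in place of code of your own. Each camera call takes 0.05 s, during which the arm holds its last target.

### The job

Pull up the spring plunger's black knob, slide the carriage with its cup from the middle station to the one under the slim tapered filling nozzle (not the wide disc-shaped lamp head), and let the plunger snap fully home into the index hole there, then let go. That hole is only roughly under the nozzle, so feel for it gently, without forcing the pin against the steel; keep the cup standing in its nest and leave the other things alone.

Things in the scene. Friction and masses are not known exactly. Their poses are not given: they have to be found in the camera images.
- bed: Fixed aluminium slide bed, plate 240 x 470 x 12 mm, on the table. Origin: on the table at the carriage's middle station; x across the bed (away from the robot), y along the slide, z up. The steel index strip runs along y at x = -55 mm, top 35 mm above the table; its three holes are 12 mm wide along y: one at y = 0, one near y = +125, one near y = -125 mm.
- carriage (a joint): Carriage travel along the bed's y, m: 0 at the middle station (start), positive to the bed's +y, stops at +/-0.160. Friction about 1.5 N plus 6 N per m/s. Aluminium plate 225 x 120 mm (x, y), top face 55 mm above the table, 0.5 kg. The plunger is on its side towards the robot, the cup's nest on the far side.
- knob (a point): Centre of the plunger's black round knob: diameter 26 mm, 25 mm high, axis upright, at bed x = -55 mm, moving with the carriage. Centre 80.5 mm above the table when home in a hole, 88.5 mm when the pin rides on the strip, 94.5 mm at the upper stop. Below it a collar 20 mm wide reaches from the plate (55 mm) to 65 mm. Pulling it up takes 5 to 8 N.
- pin_tip (a point): Flat lower end of the plunger's round 10 mm thick pin, 53.5 mm under the knob's centre. Home, it is 8 mm inside a hole: pull 10 to 12 mm to slide freely. A spring presses it down: let go between holes it rides on the strip, and drops into a hole by itself when the carriage is pushed over it (e.g. by the knob's side, not gripped) and locks it. The pin must not be loaded above 30 N.
- cup_nest (a point): Middle of the cup's nest on the carriage's top face, 55 mm above the table, at bed x = +65 mm; it travels with the carriage. An 8 mm high grey rim surrounds the cup.
- cup_mid (a point): Centre (half-way up) of the loose white open cup, diameter 68 mm, 80 mm high, standing in the nest.
- nozzle (a point): Tip of the slim tapered steel filling nozzle hanging from its fixed white stand, 165 mm above the table, at bed x = +65 mm and bed y = +125 or -125 mm. The index hole of that station lies within 16 mm, either way along the slide, of the place where the knob stands when the cup's centre is under the nozzle; its exact place is not measured and must be felt.
- lamp_face (a point): Centre of the underside of the wide lamp disc (72 mm diameter) on the like stand at the other end station, 185 mm above the table. Not the wanted station.
- flask_mid (a point): Centre of a loose white bottle, 64 mm diameter, 150 mm high. Leave alone.
- jar_mid (a point): Centre of a loose clear jar with white lid, 68 mm diameter, 75 mm high. Leave alone.
- carton_mid (a point): Centre of a loose cardboard carton, 100 x 70 x 60 mm. Leave alone.
Things that resemble listed ones, but are neither listed nor needed, are in the scene too. Leave any green or red look-alike of the part that bears cup_mid alone. What is shaped like the part that bears nozzle but brown is not meant.

How it is judged:
By the outcome, as a careful person would: the job done as asked, in the order asked, and still so for the second after the job is handed in, with the robot touching nothing.
It also fails if it takes over 40 s, if anything falls off the work surface, if the arm or the gripper's body presses on something with over 40 N, if the wrist force passes 120 N, or if a joint passes its speed limit or range.

## Working session

There is one attempt and no reset: what is moved stays moved. The work goes in short steps, Python scripts to look and compute and a shell command to move; the robot and the scene stay as the last step left them, time stands still between calls to the robot, and variables do not carry over. Pictures are saved under pics/ and viewed, and the job is handed in when it is done.

```bash
mkdir -p pics; python3 - <<'E'
from bench import ctrl
import cv2,numpy as np
np.set_printoptions(precision=4,suppress=True)
print(ctrl.get_state())
for n in ["scene","top"]:
    im=ctrl.get_image(n); cv2.imwrite(f"pics/{n}0.png",im[:,:,::-1]); m=ctrl.camera_model(n); print(n,m)
print(ctrl.camera_model("wrist"))
E
```

```text
{'time': 0.0, 'joint_positions': array([ 1.3481,  0.3218, -0.0701,  1.4517,  0.0226,  1.3708, -0.0569]), 'qd': array([ 0.0005, -0.001 , -0.0001,  0.0004,  0.0005,  0.0006,  0.0013]), 'joint_torque': array([  0.0002, -49.128 ,  -0.4034, -31.2524,  -0.0639,   0.0438,
         0.0002]), 'position': array([ 0.1523, -0.6313,  0.2215]), 'tool_rot': array([ 2.0962,  0.2514, -2.0969]), 'ft_force': array([-0.3194, -0.7026,  0.2823]), 'torque': array([-0.0325, -0.063 , -0.019 ]), 'grip_width': 1.001553005288031}
scene {'mtx': array([[486.3562,   0.    , 320.7369],
       [  0.    , 486.3562, 245.1649],
       [  0.    ,   0.    ,   1.    ]]), 'extrinsics': array([[-0.1592,  0.9871, -0.0144,  0.0831],
       [-0.6687, -0.0971,  0.7372,  0.271 ],
       [ 0.7263,  0.127 ,  0.6756, -1.9776],
       [ 0.    ,  0.    ,  0.    ,  1.    ]])}
top {'mtx': array([[453.3845,   0.    , 312.0272],
       [  0.    , 453.3845, 238.7486],
       [  0.    ,   0.    ,   1.    ]]), 'extrinsics': array([[ 0.0043, -1.    ,  0.0086, -0.024 ],
       [ 0.9865,  0.0056,  0.1637, -0.5626],
       [-0.1637,  0.0078,  0.9865, -1.1859],
       [ 0.    ,  0.    ,  0.    ,  1.    ]])}
{'mtx': array([[371.6483,   0.    , 328.8801],
       [  0.    , 371.6483, 231.262 ],
       [  0.    ,   0.    ,   1.    ]]), 'hand_eye': array([[ 0.0002,  0.2753, -0.9614, -0.1614],
       [ 1.    ,  0.0004,  0.0003,  0.0008],
       [ 0.0005, -0.9614, -0.2753, -0.0763],
       [ 0.    ,  0.    ,  0.    ,  1.    ]])}
```

View pics/scene0.png

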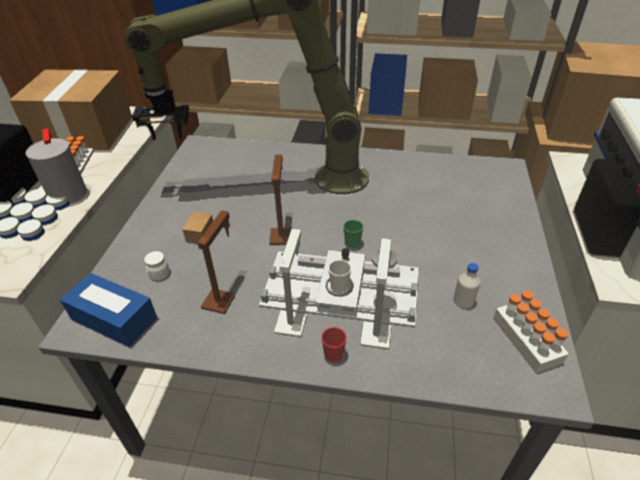

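View pics/top0.png

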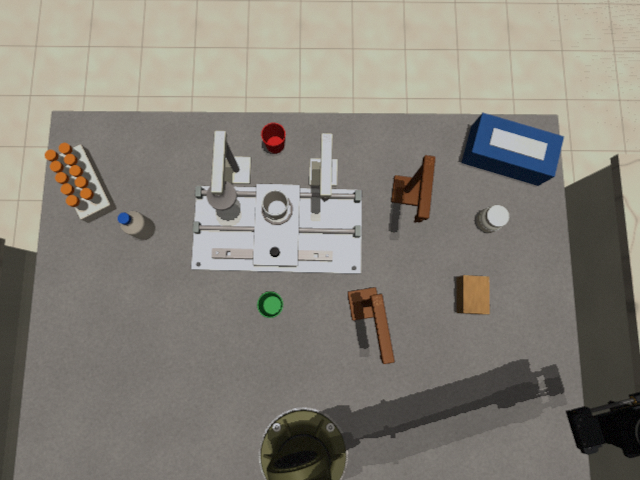

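The top view shows the knob at (275,252) and the cup at (276,207). The lamp disc is at (222,195), on +y. The other white stand, presumably the nozzle's, is at (326,165), on −y. The brown look-alikes are to the right of it and a green cup sits at (270,303). Next I zoom in.

```bash
python3 - <<'E'
import cv2
t=cv2.imread("pics/top0.png"); cv2.imwrite("pics/topz.png",cv2.resize(t[110:290,180:380],None,fx=3.9,fy=3.3,interpolation=cv2.INTER_CUBIC)[:600])
s=cv2.imread("pics/scene0.png"); cv2.imwrite("pics/scz.png",cv2.resize(s[215:355,250:430],None,fx=4.2,fy=4.2,interpolation=cv2.INTER_CUBIC))
E
```

```text
(no output)
```

View pics/topz.png

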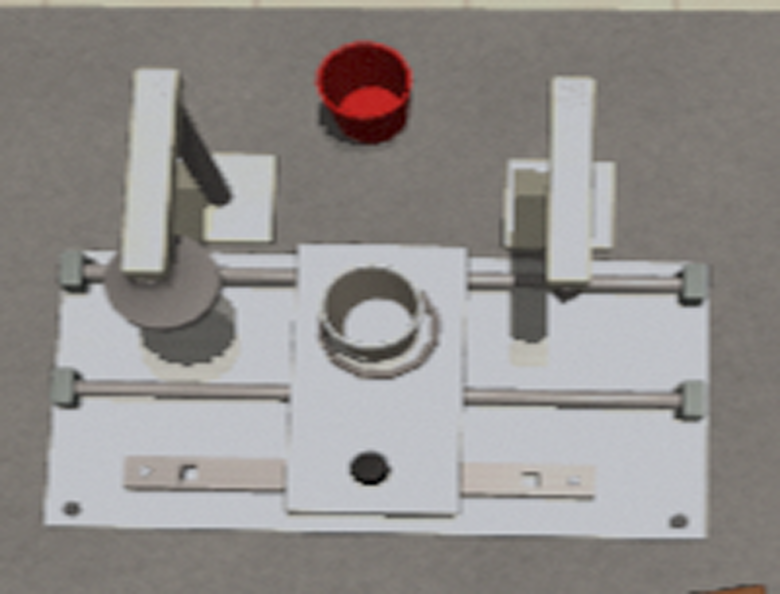

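View pics/scz.png

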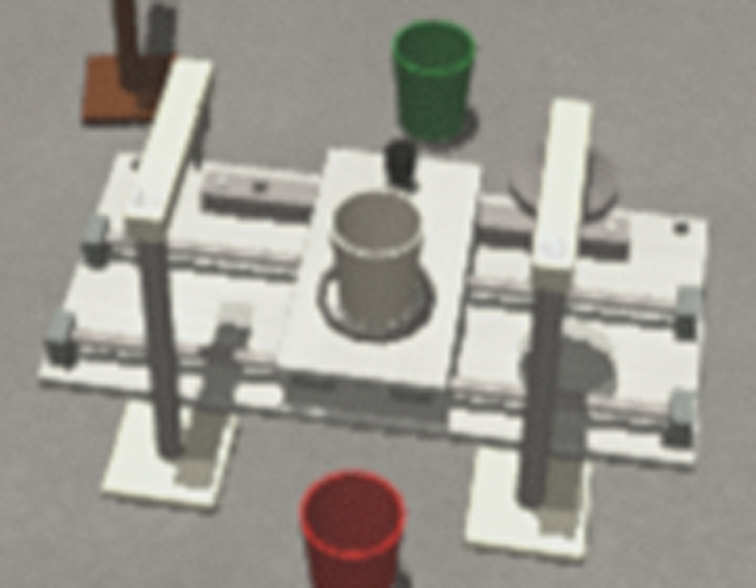

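```bash
cat > h.py <<'E'
import numpy as np,cv2
from bench import ctrl
np.set_printoptions(precision=4,suppress=True)
def ray(n,u,v):
    m=ctrl.camera_model(n);K=m["mtx"];E=m["extrinsics"]
    d=np.array([(u-K[0,2])/K[0,0],-(v-K[1,2])/K[1,1],-1.]);R=E[:3,:3]
    return -R.T@E[:3,3],R.T@d
def onz(n,u,v,z):
    o,d=ray(n,u,v);return o+d*(z-o[2])/d[2]
def proj(n,p):
    m=ctrl.camera_model(n);K=m["mtx"];c=m["extrinsics"]@np.append(p,1)
    return np.array([K[0,2]+K[0,0]*c[0]/-c[2],K[1,2]+K[1,1]*-c[1]/-c[2]])
E
python3 - <<'E'
from h import *
t=cv2.imread("pics/top0.png")
# knob: dark blob
r=t[235:268,260:292]; m=(r.max(2)<70).astype(np.uint8)
n,l,s,c=cv2.connectedComponentsWithStats(m); i=1+np.argmax(s[1:,4]); print(s[i],c[i]+[260,235])
z=lambda x,y:(180+(x+.5)/3.9-.5,110+(y+.5)/3.3-.5)
k=onz("top",*(c[i]+[260,235]),.088);print("knob",k)
for nm,p,h in [("bedBL",(45,524),.012),("bedBR",(706,537),.012),("bedTR",(708,265),.012),("carBL",(288,513),.055),("carBR",(457,516),.055),("carTL",(299,244),.055),("carTR",(467,247),.055),
 ("stripL",(124,472),.035),("stripR",(595,481),.035),("holeR",(531,480),.035),("markR",(575,481),.035),("holeL",(188,474),.035),("screwL",(71,509),.012),("screwR",(678,521),.012),("nozztip",(567,298),.165),("lamp",(163,285),.185),("cuprimC",(370,313),.135),("green",None,0)]:
    if p: print(nm,z(*p),onz("top",*z(*p),h))
for nm,p,h in [("knobtop",(250+401/4.2,215+150/4.2),.09),("green top",(250+433/4.2,215+45/4.2),.08),("hole",(250+260/4.2,215+186/4.2),.035)]: print(nm,onz("scene",*p,h))
E
```

```text
[10 13 10  9 68] [274.2647 251.8824]
knob [0.5205 0.0776 0.088 ]
bedBL (191.16666666666666, 268.43939393939394) [0.4835 0.3116 0.012 ]
bedBR (360.6538461538462, 272.3787878787879) [ 0.4749 -0.1562  0.012 ]
bedTR (361.16666666666663, 189.95454545454544) [ 0.7101 -0.1608  0.012 ]
carBL (253.47435897435898, 265.1060606060606) [0.489 0.135 0.055]
carBR (296.8076923076923, 266.0151515151515) [0.4872 0.0193 0.055 ]
carTL (256.2948717948718, 183.5909090909091) [0.7142 0.1329 0.055 ]
carTR (299.37179487179486, 184.5) [0.7124 0.0144 0.055 ]
stripL (211.42307692307693, 252.6818181818182) [0.5245 0.2527 0.035 ]
stripR (332.19230769230774, 255.4090909090909) [ 0.5188 -0.0765  0.035 ]
holeR (315.78205128205127, 255.10606060606062) [ 0.5194 -0.0317  0.035 ]
markR (327.06410256410254, 255.4090909090909) [ 0.5187 -0.0625  0.035 ]
holeL (227.83333333333334, 253.28787878787878) [0.5231 0.208  0.035 ]
screwL (197.83333333333334, 263.8939393939394) [0.4961 0.2939 0.012 ]
screwR (353.474358974359, 267.530303030303) [ 0.4883 -0.1365  0.012 ]
nozztip (325.01282051282055, 199.95454545454544) [ 0.6411 -0.0521  0.165 ]
lamp (221.42307692307693, 196.0151515151515) [0.6442 0.2017 0.185 ]
cuprimC (274.5, 204.5) [0.636  0.0756 0.135 ]
knobtop [0.519  0.0797 0.09  ]
green top [0.3828 0.0889 0.08  ]
hole [ 0.5168 -0.0294  0.035 ]
```

```bash
cat >> h.py <<'E'
from scipy.spatial.transform import Rotation as Ro
YAW=-0.0178
def tool():
    s=ctrl.get_state();return np.array(s["position"]),Ro.from_rotvec(s["tool_rot"]).as_matrix(),s
def des():
    # tool x down; y along bed y ; z = x cross y
    y=np.array([-np.sin(YAW),np.cos(YAW),0]);x=np.array([0,0,-1.]);return y,x
E
python3 - <<'E'
from h import *
p,R,s=tool();print(p);print(R)
print(np.degrees(np.arctan2(R[1,1],R[0,1])),np.degrees(np.arctan2(R[1,2],R[0,2])))
b=np.array([0.575,.0776])
for n in ["brown1"]:
    for uv in [(376,295),(388,362)]: print(onz("top",*uv,.25))
# brown1 height from scene/top: top of arm end
def tri(a,b_):
    o1,d1=ray("top",*a);o2,d2=ray("scene",*b_)
    A=np.stack([d1,-d2],1);t=np.linalg.lstsq(A,o2-o1,rcond=None)[0];return (o1+d1*t[0]+o2+d2*t[1])/2,np.linalg.norm(o1+d1*t[0]-o2-d2*t[1])
print(tri((388,360),(279,158)),tri((376,295),(277,178)))
print(tri((430,158),(226,217)),tri((326,138),(288,233)))
E
```

```text
[ 0.1523 -0.6314  0.2216]
[[-0.0005  0.2346 -0.9721]
 [ 0.0016 -0.9721 -0.2346]
 [-1.     -0.0017  0.0001]]
-76.43126053538553 -166.43124982153316
[ 0.4031 -0.1621  0.25  ]
[ 0.2589 -0.1855  0.25  ]
(array([ 0.2624, -0.1837,  0.2462]), np.float64(0.0049999915049651605)) (array([ 0.4021, -0.1574,  0.263 ]), np.float64(0.005508670408099915))
(array([ 0.6865, -0.2468,  0.3314]), np.float64(0.04852653300371137)) (array([ 0.7347, -0.0462,  0.3344]), np.float64(0.0038258492316326797))
```

The nozzle station is on bed −y. I lift clear of the stands first, then swing round on an arc.

```bash
python3 -m jog '[{"rot":[0,0,0],"travel":[-0.15,0,0],"jaw":-1},{"rot":[0,0,0],"travel":[-0.15,0,0],"jaw":-1},{"rot":[0,0,0],"travel":[-0.15,0,0],"jaw":-1},{"rot":[0,0,0],"travel":[-0.15,0,0],"jaw":-1},{"rot":[-0.8,0,0],"travel":[0,-0.02,-0.14],"jaw":-1},{"rot":[-0.8,0,0],"travel":[0,-0.02,-0.14],"jaw":-1},{"rot":[-0.8,0,0],"travel":[0,-0.02,-0.14],"jaw":-1}]'; python3 -c "
from h import *
p,R,s=tool();print(p,R)"
```

```text
time: 0.8
position: [0.2681, -0.5763, 0.4021]
tool_rot: [1.973, 0.45, -1.973]
ft_force: [0.4, -0.7, 0.0]
grip_width: 0.998
[ 0.2681 -0.5763  0.4021] [[-0.      0.4333 -0.9012]
 [ 0.0004 -0.9012 -0.4333]
 [-1.     -0.0004 -0.0001]]
```

```bash
python3 -m jog '[{"rot":[-0.8,0,0],"travel":[0,-0.02,-0.14],"jaw":-1},{"rot":[-0.8,0,0],"travel":[0,-0.02,-0.14],"jaw":-1},{"rot":[-0.8,0,0],"travel":[0,-0.02,-0.14],"jaw":-1},{"rot":[-0.8,0,0],"travel":[0,-0.02,-0.14],"jaw":-1},{"rot":[-0.8,0,0],"travel":[0,-0.02,-0.14],"jaw":-1},{"rot":[-0.8,0,0],"travel":[0,-0.02,-0.14],"jaw":-1},{"rot":[-0.8,0,0],"travel":[0,-0.02,-0.14],"jaw":-1},{"rot":[-0.8,0,0],"travel":[0,-0.02,-0.14],"jaw":-1}]'
python3 -m jog '[{"rot":[-0.8,0,0],"travel":[0,-0.02,-0.14],"jaw":-1},{"rot":[-0.8,0,0],"travel":[0,-0.02,-0.13],"jaw":-1},{"rot":[-0.8,0,0],"travel":[0,-0.02,-0.13],"jaw":-1},{"rot":[-0.8,0,0],"travel":[0,-0.02,-0.13],"jaw":-1},{"rot":[-0.8,0,0],"travel":[0,-0.02,-0.13],"jaw":-1},{"rot":[-0.8,0,0],"travel":[0,-0.02,-0.13],"jaw":-1},{"rot":[-1,0,0],"travel":[0,0,0],"jaw":-1},{"rot":[-1,0,0],"travel":[0,0,0],"jaw":-1}]'; python3 -c "
from h import *
p,R,s=tool();print(p,R,s['joint_positions'])"
```

```text
time: 1.6
position: [0.4933, -0.3274, 0.4018]
tool_rot: [1.611, 0.889, -1.611]
ft_force: [0.7, 0.0, -0.9]
grip_width: 1.003
time: 2.4
position: [0.5497, -0.0959, 0.4024]
tool_rot: [1.183, 1.226, -1.184]
ft_force: [-0.7, -0.3, 0.3]
grip_width: 0.997
[ 0.5497 -0.0959  0.4024] [[-0.0004  0.9994  0.0347]
 [-0.0003  0.0347 -0.9994]
 [-1.     -0.0004  0.0002]] [ 0.6581  0.1392 -0.6073  1.3404  0.0801  1.6867  0.0993]
```

```bash
python3 -m jog '[{"rot":[0,0,0],"travel":[0,-0.03,-0.145],"jaw":-1},{"rot":[0,0,0],"travel":[0,-0.03,-0.145],"jaw":-1},{"rot":[0,0,0],"travel":[0,-0.03,-0.145],"jaw":-1},{"rot":[0,0,0],"travel":[0,-0.03,-0.145],"jaw":-1},{"rot":[-1,0,0],"travel":[0,0,0],"jaw":-1},{"rot":[-1,0,0],"travel":[0,0,0],"jaw":-1},{"rot":[-1,0,0],"travel":[0,0,0],"jaw":-1},{"rot":[-1,0,0],"travel":[0,0,0],"jaw":-1}]'
python3 -m jog '[{"rot":[-1,0,0],"travel":[0.05,0,0],"jaw":-1},{"rot":[-1,0,0],"travel":[0.05,0,0],"jaw":-1},{"rot":[-1,0,0],"travel":[0.05,0,0],"jaw":-1},{"rot":[-1,0,0],"travel":[0.05,0,0],"jaw":-1},{"rot":[-1,0,0],"travel":[0.05,0,0],"jaw":-1},{"rot":[-1,0,0],"travel":[0.05,0,0],"jaw":-1},{"rot":[-1,0,0],"travel":[0.05,0,0],"jaw":-1},{"rot":[-1,0,0],"travel":[0.05,0,0],"jaw":-1}]'
python3 -m jog '[{"rot":[-1,0,0],"travel":[0.05,0,0],"jaw":-1},{"rot":[-1,0,0],"travel":[0.05,0,0],"jaw":-1},{"rot":[-1,0,0],"travel":[0.05,0,0],"jaw":-1},{"rot":[-1,0,0],"travel":[0.05,0,0],"jaw":-1},{"rot":[-1,0,0],"travel":[0,0,0],"jaw":-1},{"rot":[-0.4,0,0],"travel":[0,0,0],"jaw":-1},{"rot":[0,0,0],"travel":[0,0,0],"jaw":-1}]'; python3 -c "
from h import *
p,R,s=tool();print(p,R,s['joint_positions'],s['time'])
im=ctrl.get_image('wrist');cv2.imwrite('pics/w1.png',im[:,:,::-1])"
```

```text
time: 3.2
position: [0.5087, 0.075, 0.4021]
tool_rot: [0.924, 1.366, -0.925]
ft_force: [-0.1, -0.2, -1.1]
grip_width: 0.998
time: 4.0
position: [0.5086, 0.0749, 0.2815]
tool_rot: [0.386, 1.537, -0.387]
ft_force: [0.2, -0.1, 0.4]
grip_width: 1.003
time: 4.7
position: [0.5086, 0.0749, 0.222]
tool_rot: [0.02, 1.572, -0.02]
ft_force: [-0.0, 0.0, 0.3]
grip_width: 1.0
[0.5086 0.0749 0.222 ] [[-0.001   0.0249  0.9997]
 [-0.0001  0.9997 -0.0249]
 [-1.     -0.0001 -0.001 ]] [ 0.55    0.0781 -0.777   1.7607  0.0562  1.3265  1.3067] 4.7
```

View pics/w1.png

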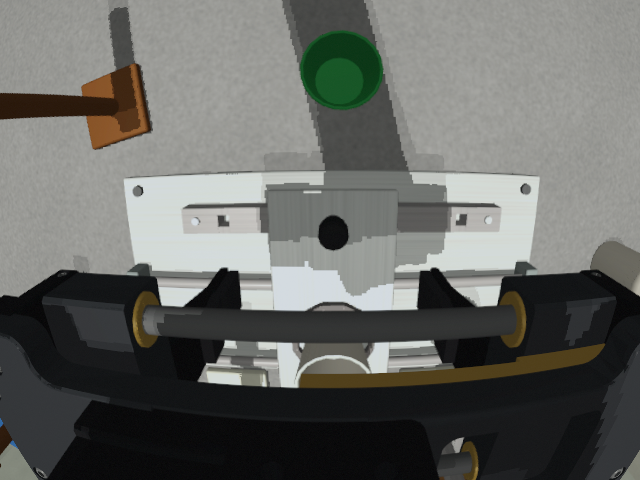

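The wrist view shows the knob at (333,233). The square index hole on the nozzle side (−y) is at (223,220), with a screw head beyond it at (195,221). I cast rays to get their positions.

```bash
cat >> h.py <<'E'
def wonz(u,v,z,p,R):
    m=ctrl.camera_model("wrist");K=m["mtx"];H=m["hand_eye"]
    a=np.array([u-K[0,2],v-K[1,2]]);r=np.hypot(*a);th=r/K[0,0]
    d=np.array([np.sin(th)*a[0]/r,-np.sin(th)*a[1]/r,-np.cos(th)])
    d=R@(H[:3,:3]@d);o=p+R@H[:3,3];return o+d*(z-o[2])/d[2]
E
python3 - <<'E'
from h import *
p,R,s=tool();im=cv2.imread("pics/w1.png")
def blob(x0,x1,y0,y1,th):
    r=im[y0:y1,x0:x1].max(2);n,l,st,c=cv2.connectedComponentsWithStats((r<th).astype(np.uint8));i=1+np.argmax(st[1:,4]);return c[i]+[x0,y0],st[i]
c,st=blob(310,360,205,262,40);print(c,st);k=wonz(*c,.088,p,R);print("knob",k)
for n,w in [("R",(215,232,212,228)),("L",(454,470,210,226))]:
    c,st=blob(*w,90);print(c,st);print(n,wonz(*c,.03,p,R),wonz(*c,.035,p,R))
for n,q,z in [("screw",(195,221),.035),("bedBL",(124,179),.012),("bedBR",(539,178),.012),("stripL",(183,219),.035),("stripR",(500,218),.035),("knobtop",(333,216),.093)]: print(n,wonz(*q,z,p,R))
z=cv2.resize(im[195:260,170:370],None,fx=4,fy=4,interpolation=cv2.INTER_CUBIC);cv2.imwrite("pics/w1z.png",z)
E
```

```text
[332.8775 232.6881] [  9  11  29  34 792]
knob [0.5202 0.0774 0.088 ]
[222.1579 221.1316] [ 3  4 11 10 76]
R [ 0.5221 -0.0338  0.03  ] [ 0.5208 -0.0323  0.035 ]
[461.4744 220.0641] [ 2  5 11 10 78]
L [0.5272 0.2099 0.03  ] [0.5259 0.208  0.035 ]
screw [ 0.5198 -0.0615  0.035 ]
bedBL [ 0.4739 -0.154   0.012 ]
bedBR [0.4847 0.3115 0.012 ]
stripL [ 0.5172 -0.0747  0.035 ]
stripR [0.5245 0.2521 0.035 ]
knobtop [0.5048 0.0778 0.093 ]
```

View pics/w1z.png

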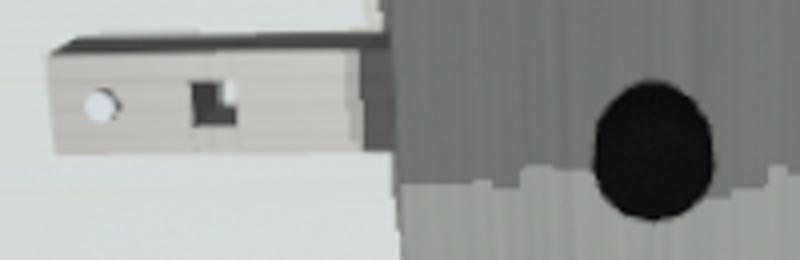

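```bash
python3 -m jog '[{"rot":[0,0,0],"travel":[0,0.01,0.039],"jaw":-0.2},{"rot":[0,0,0],"travel":[0.14,0,0],"jaw":-0.2},{"rot":[0,0,0],"travel":[0.14,0,0],"jaw":-0.2},{"rot":[0,0,0],"travel":[0.06,0,0],"jaw":-0.2},{"rot":[0,0,0],"travel":[0,0,0],"jaw":-0.2},{"rot":[0,0,0],"travel":[0,0,0],"jaw":-0.2}]' 20
python3 -c "
from h import *
p,R,s=tool();print(p,R,s['time'])
im=ctrl.get_image('wrist');cv2.imwrite('pics/w2.png',im[:,:,::-1])"
```

```text
time: 5.35
position: [0.5211, 0.0778, 0.1211]
tool_rot: [0.02, 1.57, -0.02]
ft_force: [0.1, 0.2, 0.5]
grip_width: 0.62
[0.5211 0.0778 0.1211] [[ 0.0004  0.0253  0.9997]
 [ 0.0003  0.9997 -0.0253]
 [-1.      0.0003  0.0003]] 5.35
```

View pics/w2.png

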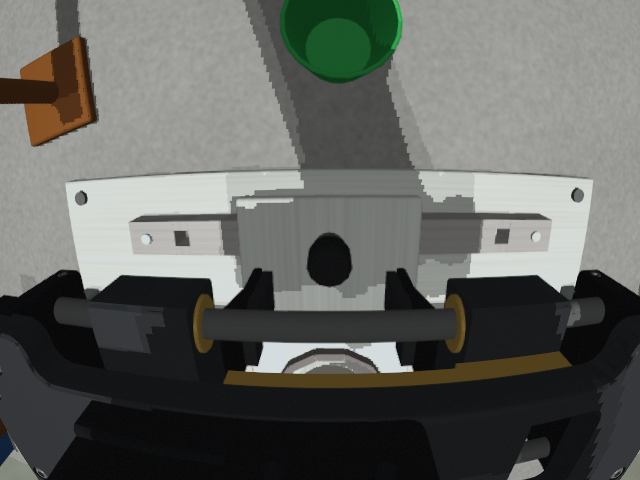

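```bash
python3 - <<'E'
from h import *
p,R,s=tool();im=cv2.imread("pics/w2.png")
r=im[225:295,295:365].max(2);n,l,st,c=cv2.connectedComponentsWithStats((r<40).astype(np.uint8));i=1+np.argmax(st[1:,4]);print(st[i],c[i]+[295,225])
x,y,w,h=st[i][:4]
print("top centre? ",wonz(295+x+w/2,225+y+h-w/2,.093,p,R),wonz(*(c[i]+[295,225]),.087,p,R))
for q in [(181.5,238),(502,236)]: print(wonz(*q,.035,p,R))
E
```

```text
[  12    9   44   52 1797] [328.9649 260.384 ]
top centre?  [0.5205 0.0775 0.093 ] [0.5206 0.0774 0.087 ]
[ 0.521  -0.0314  0.035 ]
[0.5257 0.2078 0.035 ]
```

```bash
python3 -m jog '[{"rot":[0,0,0],"travel":[0.1,-0.001,0],"jaw":-0.2},{"rot":[0,0,0],"travel":[0.087,0,0],"jaw":-0.2},{"rot":[0,0,0],"travel":[0,0,0],"jaw":0.2},{"rot":[0,0,0],"travel":[0,0,0],"jaw":0.3},{"rot":[0,0,0],"travel":[0,0,0],"jaw":1},{"rot":[0,0,0],"travel":[0,0,0],"jaw":1},{"rot":[0,0,0],"travel":[0,0,0],"jaw":1}]' 20; python3 -m jog '[{"rot":[0,0,0],"travel":[0,0,0],"jaw":1},{"rot":[0,0,0],"travel":[0,0,0],"jaw":1}]'
```

```text
time: 6.1
position: [0.522, 0.0776, 0.066]
tool_rot: [0.02, 1.568, -0.02]
ft_force: [-0.0, -0.2, 5.0]
grip_width: 0.293
time: 6.3
position: [0.522, 0.0775, 0.066]
tool_rot: [0.02, 1.568, -0.02]
ft_force: [-0.8, -0.4, 6.5]
grip_width: 0.286
```

```bash
python3 -m jog '[{"rot":[0,0,0],"travel":[-0.01,0,0],"jaw":1},{"rot":[0,0,0],"travel":[-0.01,0,0],"jaw":1},{"rot":[0,0,0],"travel":[-0.01,0,0],"jaw":1},{"rot":[0,0,0],"travel":[0,0,0],"jaw":1}]' 25
python3 -c "
from h import *
p,R,s=tool();print(p,s['time'])
im=ctrl.get_image('wrist');cv2.imwrite('pics/w3.png',im[:,:,::-1])"
```

```text
time: 6.7
position: [0.5218, 0.0775, 0.0737]
tool_rot: [0.02, 1.568, -0.019]
ft_force: [4.4, 0.1, -6.3]
grip_width: 0.288
[0.5218 0.0775 0.0737] 6.7
```

View pics/w3.png

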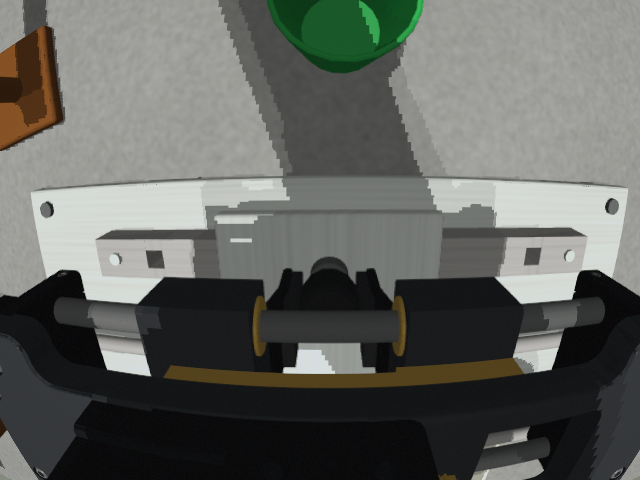

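```bash
python3 -m jog '[{"rot":[0,0,0],"travel":[-0.008,0,0],"jaw":1},{"rot":[0,0,0],"travel":[-0.004,0,0],"jaw":1},{"rot":[0,0,0],"travel":[0,0,0],"jaw":1},{"rot":[0,0,0],"travel":[0,-0.005,0],"jaw":1},{"rot":[0,0,0],"travel":[0,-0.01,0],"jaw":1},{"rot":[0,0,0],"travel":[0,-0.015,0],"jaw":1}]' 25
python3 -c "
from h import *
p,R,s=tool();print(p,s['time'])
im=ctrl.get_image('wrist');cv2.imwrite('pics/w4.png',im[:,:,::-1])"
```

```text
time: 7.35
position: [0.5216, 0.069, 0.077]
tool_rot: [0.02, 1.568, -0.018]
ft_force: [6.0, 2.7, -5.4]
grip_width: 0.285
[0.5216 0.069  0.077 ] 7.35
```

View pics/w4.png

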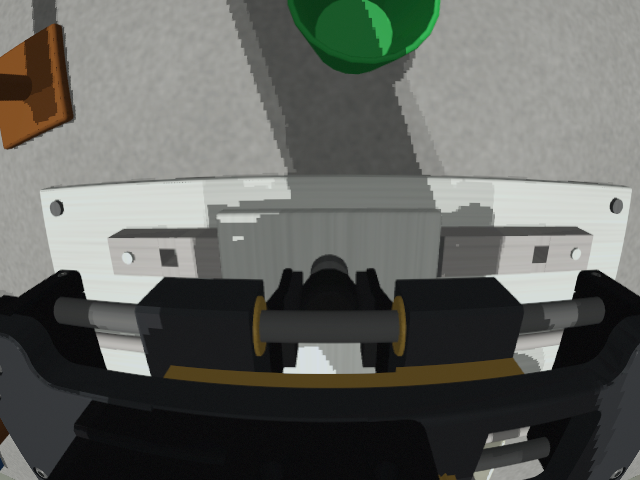

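The carriage slides with the knob, since the strip moved 14 px relative to the plate. I carry on to just short of the hole zone.

```bash
python3 -m jog '[{"rot":[0,0,0],"travel":[0,-0.025,0],"jaw":1},{"rot":[0,0,0],"travel":[0,-0.035,0],"jaw":1},{"rot":[0,0,0],"travel":[0,-0.04,0],"jaw":1},{"rot":[0,0,0],"travel":[0,-0.04,0],"jaw":1},{"rot":[0,0,0],"travel":[0,-0.04,0],"jaw":1},{"rot":[0,0,0],"travel":[0,-0.04,0],"jaw":1},{"rot":[0,0,0],"travel":[0,-0.03,0],"jaw":1},{"rot":[0,0,0],"travel":[0,-0.015,0],"jaw":1}]'
python3 -m jog '[{"rot":[0,0,0],"travel":[0,-0.007,0],"jaw":1},{"rot":[0,0,0],"travel":[0,0,0],"jaw":1},{"rot":[0,0,0],"travel":[0,0,0],"jaw":1}]'
python3 -c "
from h import *
p,R,s=tool();print(p,s['time'])
im=ctrl.get_image('wrist');cv2.imwrite('pics/w5.png',im[:,:,::-1])
im=ctrl.get_image('scene');cv2.imwrite('pics/s5.png',im[:,:,::-1])
cv2.imwrite('pics/s5z.png',cv2.resize(im[205:345,240:430,::-1],None,fx=4,fy=4))"
```

```text
time: 8.2
position: [0.5201, -0.0115, 0.0771]
tool_rot: [0.021, 1.567, -0.02]
ft_force: [7.4, 1.5, -6.3]
grip_width: 0.286
time: 8.5
position: [0.52, -0.0135, 0.077]
tool_rot: [0.02, 1.567, -0.02]
ft_force: [7.4, -0.5, -6.5]
grip_width: 0.286
[ 0.52   -0.0135  0.077 ] 8.5
```

View pics/w5.png

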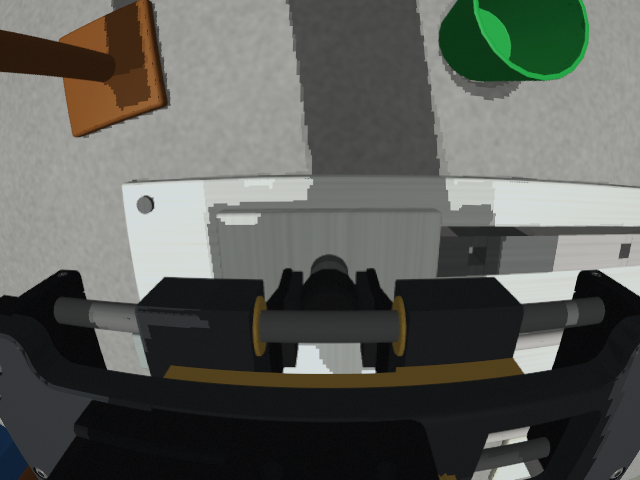

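View pics/s5z.png

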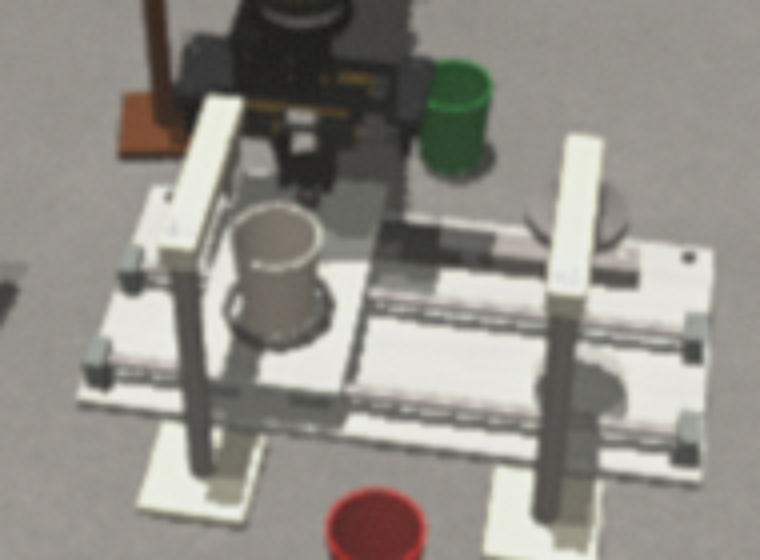

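The scene view shows the cup upright in its nest, about 3 cm short of the nozzle. I lower the pin to the strip and open the jaws slightly.

```bash
python3 -m jog '[{"rot":[0,0,0],"travel":[0.006,0,0],"jaw":1},{"rot":[0,0,0],"travel":[0.003,0,0],"jaw":1},{"rot":[0,0,0],"travel":[0,0,0],"jaw":1}]'
python3 -m jog '[{"rot":[0,0,0],"travel":[0,0,0],"jaw":0.35},{"rot":[0,0,0],"travel":[0,0,0],"jaw":0.25},{"rot":[0,0,0],"travel":[0,0,0],"jaw":0.25},{"rot":[0,0,0],"travel":[0,0,0],"jaw":0.25}]'
```

```text
time: 8.9
position: [0.52, -0.0135, 0.0743]
tool_rot: [0.02, 1.567, -0.02]
ft_force: [7.0, -0.2, -6.3]
grip_width: 0.284
time: 9.3
position: [0.5181, -0.0132, 0.0743]
tool_rot: [0.019, 1.572, -0.02]
ft_force: [-0.0, -0.2, -0.6]
grip_width: 0.374
```

```bash
python3 -m jog '[{"rot":[0,0,0],"travel":[0,-0.005,0],"jaw":0.25},{"rot":[0,0,0],"travel":[0,-0.005,0],"jaw":0.25},{"rot":[0,0,0],"travel":[0,-0.005,0],"jaw":0.25},{"rot":[0,0,0],"travel":[0,-0.005,0],"jaw":0.25},{"rot":[0,0,0],"travel":[0,-0.005,0],"jaw":0.25},{"rot":[0,0,0],"travel":[0,-0.005,0],"jaw":0.25}]'
python3 -m jog '[{"rot":[0,0,0],"travel":[0,-0.005,0],"jaw":0.25},{"rot":[0,0,0],"travel":[0,-0.005,0],"jaw":0.25},{"rot":[0,0,0],"travel":[0,-0.005,0],"jaw":0.25},{"rot":[0,0,0],"travel":[0,-0.004,0],"jaw":0.25}]'
```

```text
time: 9.9
position: [0.5182, -0.0212, 0.0743]
tool_rot: [0.02, 1.571, -0.018]
ft_force: [-0.2, 3.7, -0.5]
grip_width: 0.374
time: 10.3
position: [0.5181, -0.0282, 0.0743]
tool_rot: [0.02, 1.571, -0.02]
ft_force: [-0.2, 4.1, -0.6]
grip_width: 0.373
```

```bash
python3 -c "
from h import *
p,R,s=tool();print(p,s['time'])
im=ctrl.get_image('wrist');cv2.imwrite('pics/w6.png',im[:,:,::-1])"
```

```text
[ 0.5181 -0.0282  0.0743] 10.3
```

View pics/w6.png

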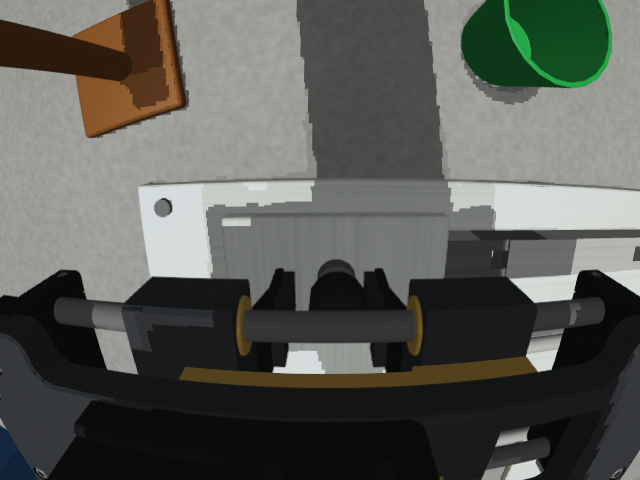

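The finger pushes the carriage with about 4 N of drag and nothing else. From here I creep at 1 mm per row.

```bash
python3 -m jog '[{"rot":[0,0,0],"travel":[0,-0.004,0],"jaw":0.25},{"rot":[0,0,0],"travel":[0,-0.003,0],"jaw":0.25},{"rot":[0,0,0],"travel":[0,-0.003,0],"jaw":0.25}]'; python3 -m jog '[{"rot":[0,0,0],"travel":[0,-0.003,0],"jaw":0.25},{"rot":[0,0,0],"travel":[0,-0.003,0],"jaw":0.25}]'
```

```text
time: 10.65
position: [0.518, -0.0311, 0.0742]
tool_rot: [0.02, 1.571, -0.02]
ft_force: [-0.1, 4.1, -0.9]
grip_width: 0.371
time: 10.85
position: [0.5178, -0.0333, 0.0741]
tool_rot: [0.019, 1.571, -0.02]
ft_force: [-0.0, 2.8, -1.4]
grip_width: 0.376
```

```bash
python3 -m jog '[{"rot":[0,0,0],"travel":[0,-0.003,0],"jaw":0.25}]'; python3 -c "
from h import *
p,R,s=tool();print(p,s['time'],s['ft_force'])
im=ctrl.get_image('wrist');cv2.imwrite('pics/w7.png',im[:,:,::-1])
a=cv2.imread('pics/w6.png')[230:380,200:480];b=im[230:380,200:480,::-1]
cv2.imwrite('pics/w7z.png',cv2.resize(np.hstack([a,b]),None,fx=1.4,fy=1.4))"
```

```text
time: 10.95
position: [0.5178, -0.0348, 0.0742]
tool_rot: [0.019, 1.571, -0.021]
ft_force: [-0.3, 0.8, -1.6]
grip_width: 0.373
[ 0.5178 -0.0348  0.0742] 10.95 [-0.3057  0.791  -1.5617]
```

View pics/w7z.png

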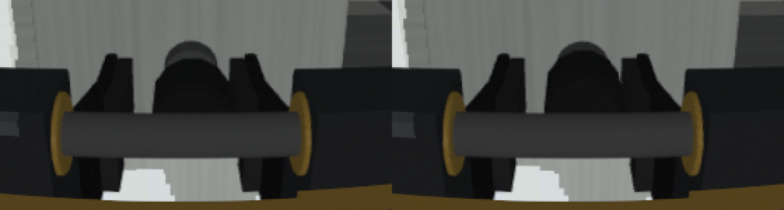

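The knob has dropped: it hides most of the collar, and the drag has vanished. A little downward force on the finger shows the knob dragging on it, so I back off to let it snap home.

```bash
python3 -m jog '[{"rot":[0,0,0],"travel":[0,0.005,0],"jaw":0.25},{"rot":[0,0,0],"travel":[0,0.003,0],"jaw":0.25},{"rot":[0,0,0],"travel":[0,0,0],"jaw":0.25}]'; python3 -c "
from h import *
p,R,s=tool();print(p,s['time'],s['ft_force'])
im=ctrl.get_image('wrist');cv2.imwrite('pics/w8.png',im[:,:,::-1])
a=cv2.imread('pics/w6.png')[230:380,200:480];b=im[230:380,200:480,::-1]
cv2.imwrite('pics/w8z.png',cv2.resize(np.hstack([a,b]),None,fx=1.4,fy=1.4))"
```

```text
time: 11.3
position: [0.5182, -0.0316, 0.0745]
tool_rot: [0.019, 1.57, -0.02]
ft_force: [0.4, -0.9, -0.1]
grip_width: 0.375
[ 0.5182 -0.0316  0.0745] 11.3 [ 0.4309 -0.8538 -0.0591]
```

View pics/w8z.png

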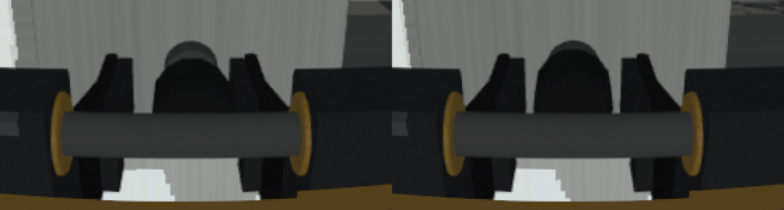

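```bash
python3 -m jog '[{"rot":[0,0,0],"travel":[0,0,0],"jaw":-0.2},{"rot":[0,0,0],"travel":[-0.05,0,0],"jaw":-0.2},{"rot":[0,0,0],"travel":[-0.105,0,0],"jaw":-0.2},{"rot":[0,0,0],"travel":[0,0,0.002],"jaw":-0.2},{"rot":[0,0,0],"travel":[0,0,0],"jaw":-0.2}]'; python3 - <<'E'
from h import *
p,R,s=tool();print(p,s['time'],s['ft_force'])
im=ctrl.get_image('wrist');cv2.imwrite('pics/w9.png',im[:,:,::-1])
for f in ("w2","w9"):
    im=cv2.imread(f"pics/{f}.png")
    r=im[225:300,295:375].max(2);n,l,st,c=cv2.connectedComponentsWithStats((r<40).astype(np.uint8));i=1+np.argmax(st[1:,4]);print(f,st[i],c[i]+[295,225])
im=cv2.imread("pics/w9.png")
n,l,st,c=n,l,st,c
x,y,w,h=st[i][:4];print(wonz(295+x+w/2,225+y+h-w/2,.093,p,R))
E
```

```text
time: 11.85
position: [0.5196, -0.0314, 0.1223]
tool_rot: [0.019, 1.568, -0.021]
ft_force: [-0.5, 0.3, -1.3]
grip_width: 0.597
[ 0.5196 -0.0314  0.1223] 11.85 [-0.5369  0.2563 -1.3314]
w2 [  12    9   44   52 1797] [328.9649 260.384 ]
w9 [  12    7   44   53 1797] [328.6878 258.5609]
[ 0.5179 -0.0319  0.093 ]
```

View pics/w9.png

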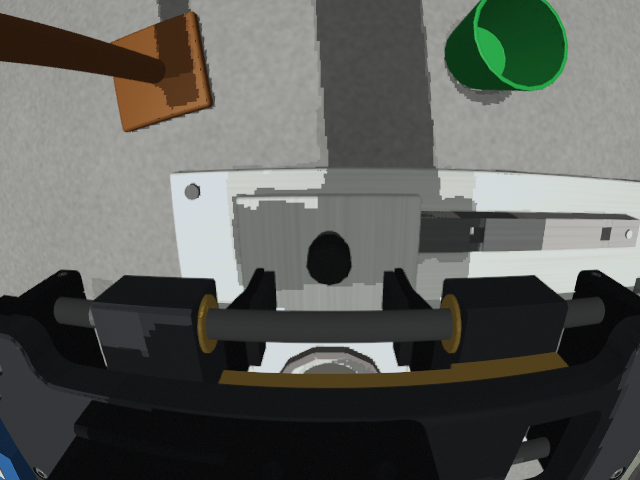

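The knob blob matches the starting home view (44 px wide, area 1797 px in both). It stands at y = −0.032, where I had measured the hole. I retreat straight up and check everything.

```bash
python3 -m jog '[{"rot":[0,0,0],"travel":[-0.1,0,0],"jaw":-0.2},{"rot":[0,0,0],"travel":[-0.15,0,0],"jaw":-0.2},{"rot":[0,0,0],"travel":[-0.15,0,0],"jaw":-0.2},{"rot":[0,0,0],"travel":[-0.15,0,-0.1],"jaw":-0.2},{"rot":[0,0,0],"travel":[0,0,-0.1],"jaw":-0.2},{"rot":[0,0,0],"travel":[0,0,0],"jaw":-0.2}]'; python3 - <<'E'
from h import *
p,R,s=tool();print(p,s['time'],s['ft_force'])
for n in("top","scene","wrist"):
    im=ctrl.get_image(n)[:,:,::-1];cv2.imwrite(f'pics/{n}f.png',im)
t=cv2.imread("pics/topf.png");s=cv2.imread("pics/scenef.png")
cv2.imwrite("pics/fz.png",np.hstack([cv2.resize(t[110:290,180:380],(400,360),interpolation=cv2.INTER_CUBIC),cv2.resize(s[215:355,250:430],(400,360),interpolation=cv2.INTER_CUBIC)]))
E
```

```text
time: 12.5
position: [0.4588, -0.0299, 0.2832]
tool_rot: [0.018, 1.571, -0.023]
ft_force: [-0.2, -0.7, -0.8]
grip_width: 0.599
[ 0.4588 -0.0299  0.2832] 12.5 [-0.1567 -0.7459 -0.8052]
```

View pics/fz.png

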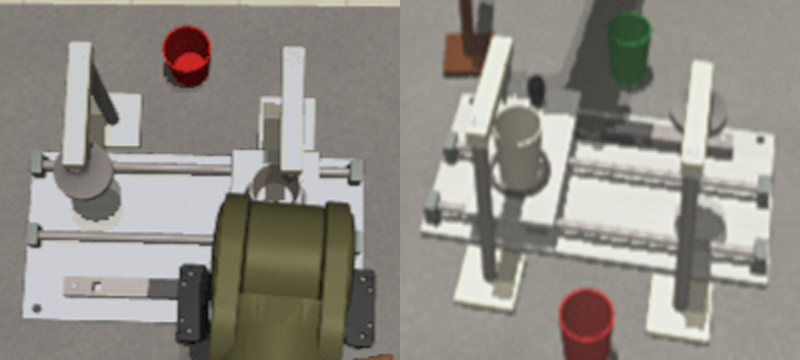

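View pics/scenef.png

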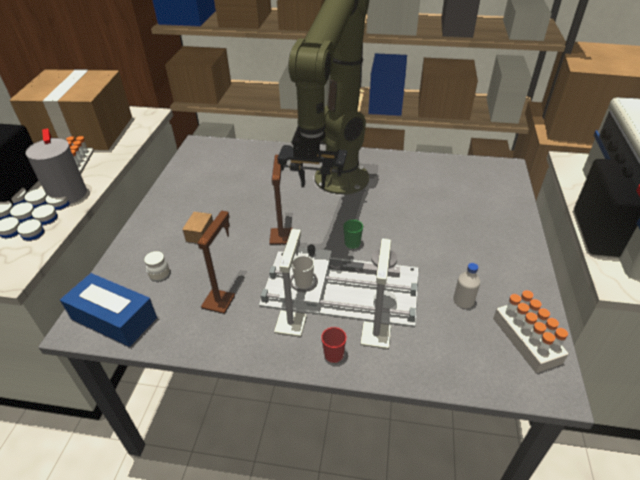

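View pics/wristf.png

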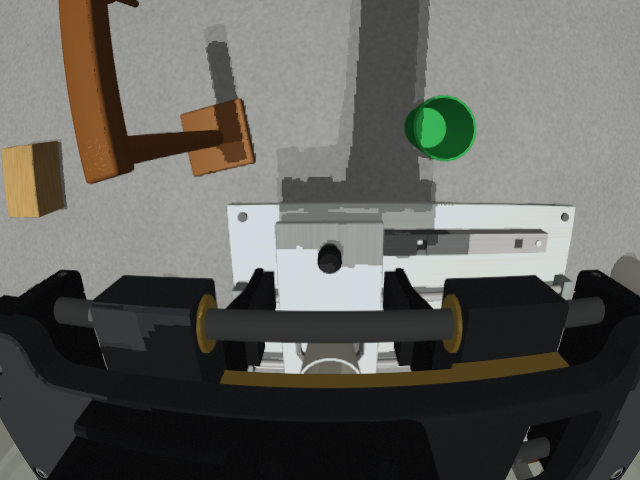

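Everything else is where it was, the cup stands in its nest under the nozzle arm, and the robot touches nothing. I hand in.

```bash
python3 -c "
from bench import ctrl
print(ctrl.close_job(), ctrl.get_state()['time'])"
```

```text
the job is handed in; nothing more can be done
the job is handed in; nothing more can be done
```

The carriage and its cup are at the filling-nozzle station, bed −y, with the plunger in the index hole there. I handed the job in at about 12.6 s of the 40 s.

**How it went:** I pulled the knob up 11 mm and slid the carriage about 91 mm while holding it. Just short of the hole I lowered the pin onto the strip and let go. I then nudged the carriage along with one open finger until the pin dropped in. The push took about 4 N or less in the readings, against the 30 N pin limit.

**Last checks:**
- **Plunger home:** In the wrist camera the knob looked the same size as at the start when it was home (44 px wide, 1797 px area both times).
- **Right place:** The knob stood at y = −0.032 m, where I had measured the hole, about 109 mm from the middle station. That is right at the edge of the ±16 mm band you gave.
- **Cup and other things:** The cup is upright in its nest. In the views taken, the other things look undisturbed.
- **Robot clear:** The gripper had backed off and the wrist force was about zero.

**Not checked:** I did not push on the carriage afterwards to prove it was locked. That rests on the knob's height and position.

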